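# Lay the tall sample bottle in its cradle

### The job

Take the tall narrow sample bottle that stands upright among the small bottles and lay it on its side in the two-V cradle, about centred, so that its body rests in both V supports; the cap may point to either end. Leave the dropper bottle and the amber vial standing where they are.

Things in the scene. Friction and masses are not known exactly. Their poses are not given: they have to be found in the camera images.
- bottle_center (a point): Tall narrow sample bottle: white straight cylinder, 36 mm diameter, 118 mm long, with a low grey screw cap (29 mm diameter, 14 mm high); 132 mm overall, about 80 g. The tallest of the three loose bottles, standing upright on the worktop. This point is its centre, on its axis 66 mm above its foot; z runs along the bottle from foot to cap.
- cradle_axis (a point): Bare-metal cradle fixed to the worktop: base plate 120x64x8 mm, two upright 90-degree Vs, each 8 mm thick, 84 mm apart (centres), open space and no end stops between and beyond. This point: middle of the line where the lying bottle's axis rests, 52 mm above the worktop; x runs along that line, z up. V arms reach 21 mm to either side, their tops 4 mm and the V's lowest point 25 mm below the line.
- dropper_center (a point): Bystander: small white dropper bottle, 27 mm in diameter and 63 mm high, standing loose on the worktop. This point is its centre, 31.5 mm above its foot; z runs up along it.
- vial_center (a point): Bystander: small amber vial with metal cap, 25 mm in diameter and 50 mm high, standing loose on the worktop. This point is its centre, 25 mm above its foot; z runs up along it.

How it is judged:
By the outcome, as a careful person would: the job done as asked, in the order asked, and still so for the second after the job is handed in, with the robot touching nothing.
It also fails if it takes over 42 s, if anything falls off the work surface, if the arm or the gripper's body presses on something with over 40 N, if the wrist force passes 120 N, or if a joint passes its speed limit or range.

### The arm

A 7-joint arm with a two-finger parallel gripper is mounted at the origin on a cart in front of the work surface, level with it; the furniture and walls round the work are solid. World frame = base frame: x ahead of the robot, y to its left, z up, the work surface at z = 0. Lengths are in m, angles in rad, forces in N, time in s.
With the tool pointing down it reaches from about 0.4 to 0.85 m from the base axis. Payload 10.4 kg.
Tool frame: the origin (TCP) lies at the very end of the fingers, on their centre line; the grasp point (between the pads) lies 19 mm behind it (manip.pinch_z is the distance from the TCP to the grasp point, in m); z points along the fingers, y is the line along which they close (so a half turn about z gives the same grasp; the last joint's range is limited). The gripper opens to 85 mm and grips with 20 to 120 N. Pads are 22 mm wide; open, the fingers measure 114 mm over their backs; the gripper's body (76 mm by 85 mm) begins 54 mm behind the grasp point. The pads swing forward as they close: fully open they stand 13 mm farther back than shut.
Start: joints at [1.231, 0.332, -0.065, 1.46, 0.022, 1.35, -0.088], TCP at [0.195, -0.594, 0.231] pointing down, gripper open.
Joint ranges: [-2.6, 2.6], [-0.5, 2.12], [-1.47, 1.34], [0.16, 2.42], [-1.27, 4.41], [0.06, 2.06], [-2.6, 2.6]. Speed limits (rad/s): [2.22, 2.22, 2.79, 2.79, 3.14, 3.14, 3.14].

### API

Orientations are given as a unit quaternion [x, y, z, w].
In Python, from workcell import manip gives the robot as it stands. The module is installed in compiled form; this text tells all that it offers.
- The arm moves only by the shell command python3 -m creep 'ROWS' [OPENING] [FORCE]. ROWS is a JSON object of lists of equal length, an entry for each row: "slide": the shift along the tool's x, y, z in m, a list of three; "twist": the turn about the tool's z in degrees. A call has 1 to 8 rows; each row shifts and turns the commanded pose from where the row before left it, along the tool's axes as they then stand; what a row does not reach is not made up. A row lasts 1/8 s, in which the tool goes at most 62.5 mm and 10.7 degrees, less where a joint would pass 70% of its speed; a pose out of reach is approached as far as the arm can. A call with a gripper value outside its range is refused whole. OPENING is the opening in per cent of the stroke, from 0 (shut) to 100 (fully open), set as the call begins (- or left out, the last holds). The fingers move at their own pace and stop on an object; FORCE is the grip in N (left out, the last holds). Time passes only in rows, so rows that do not move let the fingers close. It gives the time, the measured TCP pose, the force, the opening and the grip force at its end, in the units of the state.
- manip.get_obs(): the state, without advancing time (a new reading comes with each control period).
- manip.camera(name): name is "scene" or "top" or "wrist"; returns (picture, depth): 420x560x3 uint8, blue, green, red; 420x560 float32, m along the optical axis (not along the pixel's ray), 0 where there is no reading.
- manip.camera_params(name): a dict with "intrinsics" (3x3 intrinsics, pixels), "R" (3x3) and "t" (3): a world point X has camera coordinates R X + t. Camera axes: x right, y down, z forward; pixel columns grow to the right and rows downward; lengths in m; the calibration is good to about 2 mm. A picture is of the moment at which its call begins: read the wrist's pose just before it. camera_params takes no time and is no camera call; for the wrist camera it gives the pose at the moment of the call.
- manip.hand_in(): hands the job in; it is judged then, once.
The state is a dict: "clock": time; "joint_pos": joint angles; "joint_velocities": joint speeds; "tau": joint torques, N m; "position": TCP position; "ee_rot": TCP orientation; "ft_force": force on the tool from outside, world axes, zero at the start; "torque": the same for the moment, N m; "grip_width": opening from 0.0 (shut) to 1.0 (fully open); "grasp_force": force on a finger pad.
Only numpy, scipy, OpenCV 4.12 (cv2) and the standard library are available. Lean on these libraries where they do the work, as an engineer would, in place of code of your own. Each camera call takes 0.05 s, during which the arm holds its last target. There are 200 camera calls.

## Working session

There is one attempt and no reset: what is moved stays moved. The work goes in short steps, Python scripts to look and compute and a shell command to move; the robot and the scene stay as the last step left them, time stands still between calls to the robot, and variables do not carry over. Pictures are saved under pics/ and viewed, at most 10 in all, crops included, and the job is handed in when it is done.

```bash
mkdir -p pics; python3 - <<'E'
from workcell import manip
import cv2,numpy as np
o=manip.get_obs();print(o['clock'],o['position'],o['ee_rot'],o['grip_width'])
for n in('scene','top'):
    im,d=manip.camera(n);cv2.imwrite(f'pics/{n}0.png',im);np.save(f'{n}0.npy',d)
    p=manip.camera_params(n);print(n,p)
a=cv2.imread('pics/scene0.png');b=cv2.imread('pics/top0.png')
E
```

```text
0.0 [ 0.19459874 -0.59353095  0.23050354] [ 9.87474063e-01  1.57779775e-01 -1.48610123e-04 -7.03898504e-04] 1.0021256777369165
scene {'intrinsics': array([[439.95648357,   0.        , 283.15437874],
       [  0.        , 439.95648357, 207.69836024],
       [  0.        ,   0.        ,   1.        ]]), 'R': array([[-0.6671323 , -0.74493702,  0.0018261 ],
       [-0.47328614,  0.42195836, -0.77327315],
       [ 0.57526926, -0.51673977, -0.63407042]]), 't': array([0.40658808, 0.23676911, 0.70387861])}
top {'intrinsics': array([[406.53713819,   0.        , 274.0384012 ],
       [  0.        , 406.53713819, 208.24381582],
       [  0.        ,   0.        ,   1.        ]]), 'R': array([[-0.01802625, -0.99956675, -0.02326708],
       [-0.99175145,  0.02082922, -0.12647218],
       [ 0.12690202,  0.02079534, -0.99169725]]), 't': array([0.15932866, 0.45723659, 0.85868656])}
```

View pics/scene0.png

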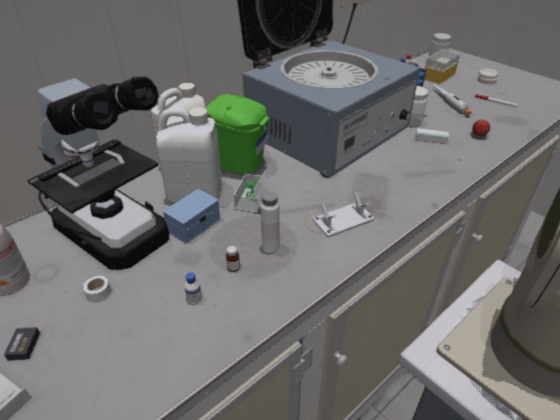

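View pics/top0.png

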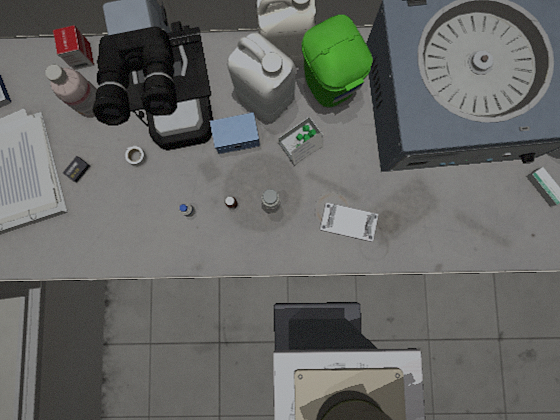

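The bottle's cap is at (270,197) in top, with the vial at (231,202), the dropper at (186,209) and the cradle at (350,221). In scene, the bottle is at (270,222) and the cradle at (343,218).

```bash
cat > h.py <<'E'
import numpy as np,cv2
from workcell import manip
def ray(n,uv,z,p=None):
    p=p or manip.camera_params(n);R,t,K=p['R'],p['t'],p['intrinsics']
    c=-R.T@t;d=R.T@np.linalg.solve(K,[uv[0],uv[1],1]);return c+d*(z-c[2])/d[2]
def cloud(n,d,p=None):
    p=p or manip.camera_params(n);R,t,K=p['R'],p['t'],p['intrinsics']
    v,u=np.indices(d.shape);c=np.stack([(u-K[0,2])/K[0,0]*d,(v-K[1,2])/K[1,1]*d,d],-1)
    return (c-t)@R
E
python3 - <<'E'
from h import *
for n,boxes in(('top',dict(bottle=(255,180,290,215),vial=(222,193,240,211),drop=(176,200,196,219),cradle=(315,197,385,247))),
  ('scene',dict(bottle=(255,185,285,258),vial=(222,243,242,274),drop=(182,270,203,307),cradle=(305,185,380,240)))):
    P=cloud(n,np.load(f'{n}0.npy'))
    for k,(a,b,c,e) in boxes.items():
        q=P[b:e,a:c].reshape(-1,3);q=q[(q[:,2]>.012 if k!='cradle' else q[:,2]>.005)&(q[:,2]<.2)]
        print(n,k,len(q),'lo',q.min(0).round(3),'hi',q.max(0).round(3),'med',np.median(q,0).round(3))
        if k=='cradle':
            r=cv2.minAreaRect((q[:,:2]*1000).astype(np.float32));print(r)
P=cloud('top',np.load('top0.npy'));q=P[150:240,120:400];print('table z',np.median(q[...,2]))
for uv in((270,194),(270,197)):print(ray('top',uv,.132))
a=cv2.imread('pics/top0.png')[175:255,165:390];b=cv2.imread('pics/scene0.png')[180:310,180:380]
a=cv2.resize(a,None,fx=3.5,fy=3.5);b=cv2.resize(b,(440,286))
o=np.zeros((600,790,3),np.uint8);o[:a.shape[0],:a.shape[1]]=a;o[300:586,:440]=b;cv2.imwrite('pics/crop1.png',o)
E
```

```text
top bottle 338 lo [0.454 0.138 0.013] hi [0.489 0.173 0.134] med [0.464 0.154 0.127]
top vial 116 lo [0.464 0.233 0.013] hi [0.489 0.258 0.052] med [0.474 0.243 0.045]
top drop 154 lo [0.449 0.33  0.012] hi [0.475 0.355 0.064] med [0.459 0.338 0.044]
top cradle 1299 lo [ 0.386 -0.081  0.005] hi [0.473 0.047 0.048] med [ 0.429 -0.017  0.007]
((429.75054931640625, -16.306884765625), (119.76654815673828, 63.54878616333008), 76.09296417236328)
scene bottle 1206 lo [0.453 0.041 0.012] hi [0.644 0.176 0.134] med [0.464 0.163 0.07 ]
scene vial 259 lo [0.464 0.234 0.012] hi [0.487 0.26  0.052] med [0.471 0.251 0.035]
scene drop 370 lo [0.448 0.332 0.012] hi [0.471 0.359 0.065] med [0.456 0.349 0.041]
scene cradle 1183 lo [ 0.385 -0.074  0.005] hi [0.476 0.05  0.049] med [ 0.428 -0.013  0.008]
((430.0572509765625, -14.393974304199219), (119.88038635253906, 66.7399673461914), 76.4858627319336)
table z -0.0013350383042599482
[0.47543178 0.15561559 0.132     ]
[0.46952474 0.15571469 0.132     ]
```

View pics/crop1.png

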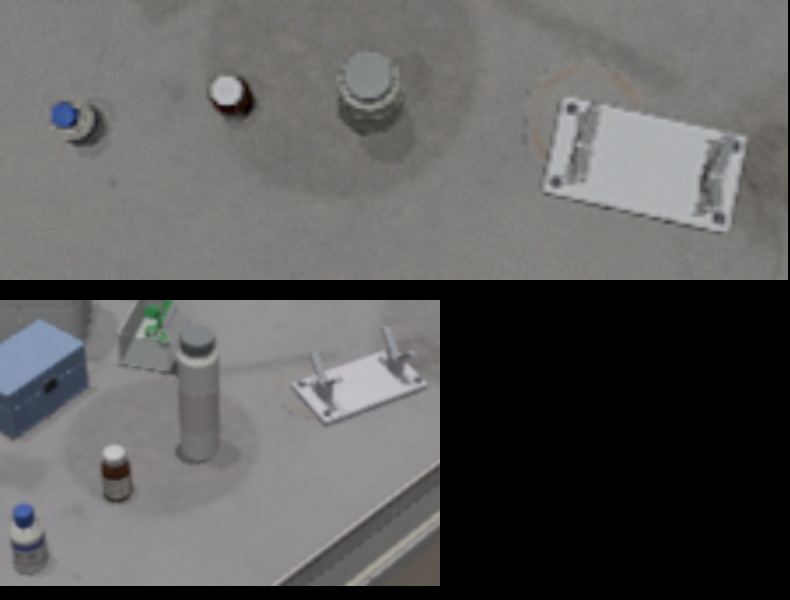

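```bash
python3 -m creep '{"slide":[[0.035,-0.015,0],[0.035,-0.015,0],[0.035,-0.015,0],[0.035,-0.015,0],[0.035,-0.015,0],[0.035,-0.015,0],[0.035,-0.015,0],[0.035,-0.015,0]],"twist":[0,0,0,0,0,0,0,0]}' 100 20
python3 -m creep '{"slide":[[0,0,0],[0,0,0],[0,0,0],[0,0,0],[0,0,0],[0,0,0],[0,0,0]],"twist":[-9.7,-9.7,-9.7,-9.7,-9.7,-9.7,0]}'
python3 -m creep '{"slide":[[0.05,-0.008,0],[0.05,-0.008,0],[0.05,-0.008,0],[0.05,-0.008,0],[0.05,-0.008,0],[0.05,-0.008,0],[0.05,-0.008,0],[0.05,-0.008,0]],"twist":[0,0,0,0,0,0,0,0]}'
cat > w.py <<'E'
from h import *
import sys
from scipy.spatial.transform import Rotation as Ro
# world target on argv -> remaining tool-frame shift
def st(tgt=None):
    o=manip.get_obs();R=Ro.from_quat(o['ee_rot']);m=R.as_matrix()
    print('t',round(o['clock'],2),'p',o['position'].round(4),'head',np.degrees(np.arctan2(m[1,0],m[0,0])).round(1),'F',o['ft_force'].round(1),'g',round(o['grip_width'],3),round(o['grasp_force'],1),'j7',o['joint_pos'][6].round(2))
    if tgt is not None: print('tool shift',(m.T@(np.array(tgt)-o['position'])).round(4))
if __name__=='__main__': st([float(a) for a in sys.argv[1:4]] if len(sys.argv)>3 else None)
E
python3 w.py 0.471 0.156 0.231
```

```text
clock: 1.1
position: [0.424, -0.3917, 0.231]
ee_rot: [0.987, 0.158, -0.0, -0.0]
ft_force: [-0.9, 1.0, -0.3]
grip_width: 0.997
grasp_force: 0.0
clock: 1.98
position: [0.4232, -0.3926, 0.231]
ee_rot: [0.786, 0.618, -0.0, -0.0]
ft_force: [0.3, -0.7, -0.5]
grip_width: 1.004
grasp_force: 0.0
clock: 2.98
position: [0.4554, 0.0127, 0.2314]
ee_rot: [0.788, 0.616, 0.0, 0.0]
ft_force: [0.7, -0.1, 0.8]
grip_width: 0.998
grasp_force: 0.0
t 2.98 p [0.4554 0.0127 0.2314] head 76.1 F [ 0.7 -0.1  0.8] g 0.998 0.0 j7 -0.35
tool shift [ 0.1428 -0.0194  0.0003]
```

```bash
python3 -m creep '{"slide":[[0.05,-0.007,0],[0.05,-0.007,0],[0.043,-0.005,0],[0,0,0],[0,0,0]],"twist":[0,0,0,0,0]}' >/dev/null
python3 - <<'E'
from h import *
p=manip.camera_params('wrist');im,d=manip.camera('wrist')
cv2.imwrite('pics/w1.png',im);P=cloud('wrist',d,p)
m=(d>0)&(P[...,2]>.122)&(P[...,2]<.14)&(abs(P[...,0]-.47)<.04)&(abs(P[...,1]-.156)<.04)
q=P[m];print(len(q),q.min(0) if len(q) else '',q.max(0) if len(q) else '')
E
python3 w.py
```

```text
1109 [0.45777172 0.14202524 0.1220688 ] [0.48764236 0.17096996 0.13379097]
t 3.65 p [0.471  0.1534 0.2311] head 76.2 F [-0.2  0.8  0.7] g 1.0 0.0 j7 -0.72
```

View pics/w1.png

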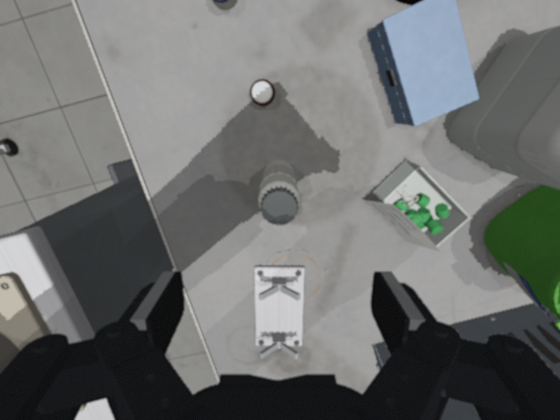

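In the wrist view the cap is at (279,205), with the vial at (262,92) and the cradle at (279,308) aligned with the tool. The bottle centre is about (0.4727, 0.1565), so I descend and grip.

```bash
python3 -m creep '{"slide":[[0.003,0.001,0.03],[0,0,0.03],[0,0,0.03],[0,0,0.03],[0,0,0.024],[0,0,0.02],[0,0,0]],"twist":[0,0,0,0,0,0,0]}' >/dev/null; python3 w.py
python3 -m creep '{"slide":[[0,0,0],[0,0,0],[0,0,0],[0,0,0],[0,0,0],[0,0,0],[0,0,0],[0,0,0]],"twist":[0,0,0,0,0,0,0,0]}' 10 30 >/dev/null; python3 w.py; python3 -c "
from workcell import manip;print(manip.pinch_z)"
```

```text
t 4.53 p [0.4719 0.1563 0.0662] head 76.3 F [ 0.3 -0.2  0.4] g 1.005 0.0 j7 -0.87
t 5.53 p [0.4731 0.1574 0.068 ] head 76.3 F [-1.1 -0.5  6. ] g 0.412 29.7 j7 -0.87
0.0187
```

```bash
python3 -m creep '{"slide":[[-0.006,0,0],[-0.006,0,0],[-0.006,0,0],[-0.007,0,0],[-0.007,0,0.0005],[-0.007,0,0.001],[-0.007,0,0.001],[0,0,0]],"twist":[0,0,0,0,0,0,0,0]}' 10 20 >/dev/null; python3 w.py
python3 - <<'E'
from h import *
im,d=manip.camera('scene');cv2.imwrite('pics/s2.png',cv2.resize(im[130:330,160:400],None,fx=2.5,fy=2.5))
E
```

```text
t 6.53 p [0.4622 0.1122 0.0653] head 76.3 F [-0.2  0.5  6.7] g 0.414 30.8 j7 -0.77
```

View pics/s2.png

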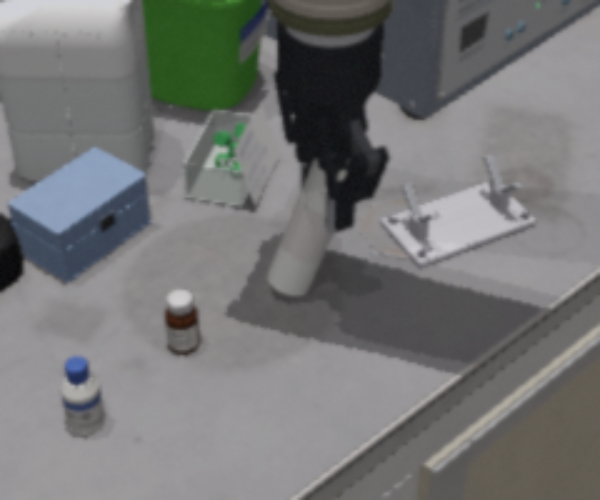

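The crop shows the bottle tilted about 30° in the grip, with its foot still on the worktop at (293,285). The bystanders are untouched, so I carry on with the arc.

```bash
python3 -m creep '{"slide":[[-0.007,0,0.0025],[-0.007,0,0.003],[-0.006,0,0.004],[-0.006,0,0.005],[-0.006,0,0.005],[-0.006,0,0.006],[-0.004,0,0.005],[-0.004,0,0.005]],"twist":[0,0,0,0,0,0,0,0]}' >/dev/null; python3 w.py
python3 -m creep '{"slide":[[-0.003,0,0.005],[-0.002,0,0.005],[0,0,0]],"twist":[0,0,0]}' >/dev/null; python3 w.py
python3 -m creep '{"slide":[[0,0,0],[0,0,0],[0,0,-0.04],[0,0,-0.05],[0,0,-0.04],[0,0,0],[0,0,0]],"twist":[0,0,0,0,0,0,0]}' 10 80 >/dev/null; python3 w.py
python3 - <<'E'
from h import *
im,d=manip.camera('scene');cv2.imwrite('pics/s3.png',cv2.resize(im[100:330,160:400],None,fx=2.5,fy=2.5))
E
```

```text
t 7.58 p [0.4511 0.0665 0.0294] head 76.3 F [ 0.8 -2.   4.6] g 0.413 28.0 j7 -0.7
t 7.95 p [0.4495 0.062  0.0191] head 76.3 F [-0.9 -1.7  4.2] g 0.414 26.8 j7 -0.7
t 8.82 p [0.449  0.0629 0.1484] head 76.4 F [-0.  -0.2 -1.2] g 0.402 79.9 j7 -0.53
```

View pics/s3.png

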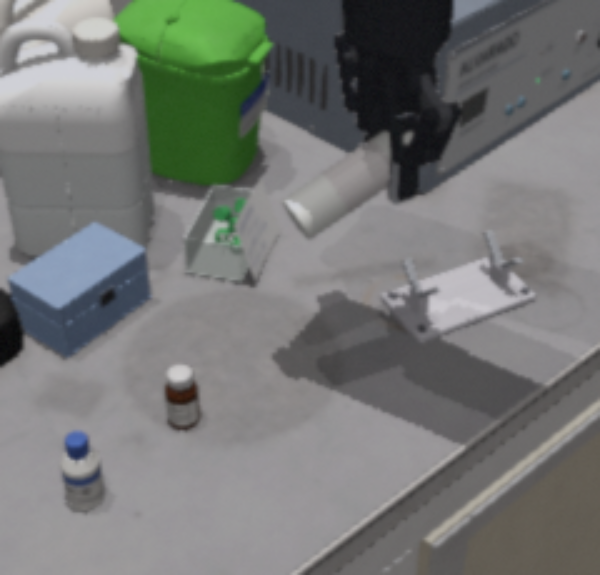

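The bottle is held nearly horizontal, with its foot at (310,222) toward +y. I'll measure its tilt and where the foot is relative to the grasp from the depth image.

```bash
python3 - <<'E'
from h import *
from scipy.spatial.transform import Rotation as Ro
o=manip.get_obs();M=Ro.from_quat(o['ee_rot']).as_matrix()
im,d=manip.camera('scene');P=cloud('scene',d)
q=((P-o['position'])@M)  # tool frame
m=(d>0)&(abs(q[...,1])<.022)&(q[...,0]>.018)&(q[...,0]<.13)&(q[...,2]>-.08)&(q[...,2]<.08)
s=q[m];print(len(s))
for a in np.arange(.02,.1,.01):
    k=s[(s[:,0]>a)&(s[:,0]<a+.01)]
    if len(k)>5: print(round(a+.005,3),len(k),'z top/bot',np.percentile(k[:,2],[1,99]).round(4),'y',np.percentile(k[:,1],[1,99]).round(4))
print(np.percentile(s[:,0],[50,98,99.5]))
E
python3 w.py 0.430 -0.016 0.148
```

```text
771
0.025 112 z top/bot [-0.0392 -0.0067] y [-0.0195  0.01  ]
0.035 112 z top/bot [-0.0352 -0.0009] y [-0.0197  0.008 ]
0.045 116 z top/bot [-0.0312  0.0017] y [-0.0192  0.0089]
0.055 119 z top/bot [-0.0273  0.0059] y [-0.0188  0.0097]
0.065 110 z top/bot [-0.0225  0.0091] y [-0.0187  0.0094]
0.075 126 z top/bot [-0.0193  0.0162] y [-0.0186  0.0121]
0.085 55 z top/bot [-0.0159  0.0023] y [-0.0166  0.0132]
[0.05214968 0.08344464 0.08467901]
t 8.93 p [0.4487 0.063  0.1479] head 76.4 F [ 0.1 -0.8 -1.1] g 0.405 79.9 j7 -0.53
tool shift [-0.0812  0.0004 -0.    ]
```

```bash
python3 -m creep '{"slide":[[-0.03,0,0],[-0.035,0,0],[-0.034,0.0005,0],[0,0,0.03],[0,0,0.03],[0,0,0.025],[0,0,0],[0,0,0]],"twist":[0,0,0,0,0,0,0,0]}' >/dev/null; python3 w.py 0.4257 -0.033 0.0525
python3 - <<'E'
from h import *
im,d=manip.camera('scene');im2,_=manip.camera('top')
a=cv2.resize(im[130:260,250:410],None,fx=2.4,fy=2.4);b=cv2.resize(im2[160:260,300:400],None,fx=3.1,fy=3.1)
o=np.zeros((320,700,3),np.uint8);o[:a.shape[0],:a.shape[1]]=a;o[:310,386:696]=b;cv2.imwrite('pics/s4.png',o)
E
```

```text
t 9.93 p [ 0.4269 -0.0331  0.0647] head 76.4 F [ 0.5 -0.4 -0.4] g 0.406 79.9 j7 -0.36
tool shift [-0.0002 -0.0012  0.0122]
```

View pics/s4.png

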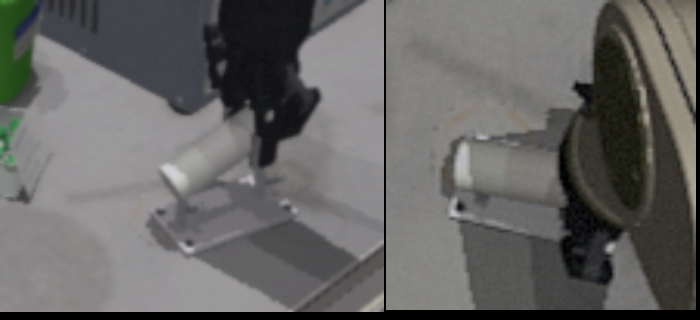

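The scene half shows the bottle above the foot-side V at (180,195), and the top half shows it lined up with the plate. Next I lower it with a light grip so it levels out.

```bash
python3 -m creep '{"slide":[[0,-0.001,0.006],[0,0,0.006],[0,0,0.005],[0,0,0.005],[0,0,0.005],[0,0,0.004],[0,0,0],[0,0,0]],"twist":[0,0,0,0,0,0,0,0]}' 10 20 >/dev/null; python3 w.py
python3 -m creep '{"slide":[[0,0,0.004],[0,0,0.003],[0,0,0.001],[0,0,0],[0,0,0]],"twist":[0,0,0,0,0]}' >/dev/null; python3 w.py
python3 - <<'E'
from h import *
from scipy.spatial.transform import Rotation as Ro
o=manip.get_obs();M=Ro.from_quat(o['ee_rot']).as_matrix()
im,d=manip.camera('scene');P=cloud('scene',d)
C=np.array([.43,-.0155,0]);q=(P-C)@M;q[...,2]*=-1
s=q[(d>0)&(abs(q[...,1])<.025)&(abs(q[...,0])<.09)&(q[...,2]>.03)]
for a in np.arange(.0,.08,.01):
    k=s[(s[:,0]>a)&(s[:,0]<a+.01)&(s[:,2]<.1)]
    if len(k)>5: print(round(a+.005,3),len(k),'top',np.percentile(k[:,2],[97]).round(4),'y',np.percentile(k[:,1],[2,98]).round(4))
cv2.imwrite('pics/s5.png',cv2.resize(im[130:260,250:410],None,fx=3.5,fy=3.5))
E
```

```text
t 11.03 p [ 0.4273 -0.0336  0.0339] head 76.3 F [ 3.7 -3.8  5.4] g 0.402 78.0 j7 -0.41
t 11.65 p [ 0.4271 -0.0339  0.026 ] head 76.3 F [ 0.7 -4.6  8.9] g 0.406 78.4 j7 -0.43
0.005 71 top [0.0728] y [-0.0171  0.01  ]
0.015 76 top [0.0717] y [-0.0168  0.0103]
0.025 80 top [0.0706] y [-0.0174  0.0114]
0.035 78 top [0.0707] y [-0.0172  0.0087]
0.045 91 top [0.0697] y [-0.0214  0.0116]
0.055 78 top [0.0691] y [-0.0173  0.0109]
0.065 119 top [0.0682] y [-0.017  0.016]
```

View pics/s5.png

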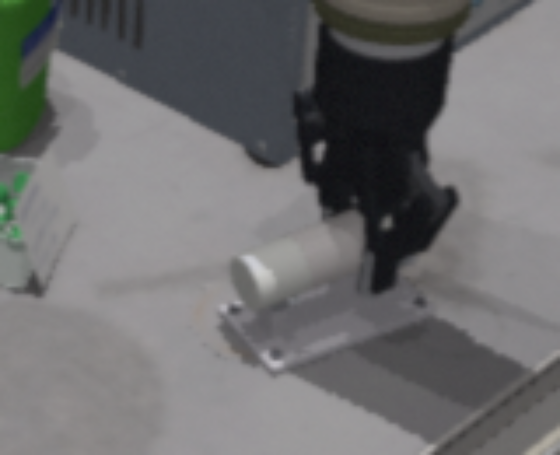

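The bottle lies in the cradle with about 4° of tilt left. I lower 3 mm more, release and rise.

```bash
python3 -m creep '{"slide":[[0,0,0.002],[0,0,0.0015],[0,0,0],[0,0,0]],"twist":[0,0,0,0]}' >/dev/null; python3 w.py
python3 -m creep '{"slide":[[0,0,0],[0,0,0],[0,0,0],[0,0,0],[0,0,0],[0,0,0]],"twist":[0,0,0,0,0,0]}' 65 >/dev/null; python3 w.py
python3 -m creep '{"slide":[[0,0,-0.01],[0,0,-0.02],[0,0,-0.04],[0,0,-0.05],[0,0,-0.05],[0,0,-0.03],[-0.05,0,0],[-0.05,0,0]],"twist":[0,0,0,0,0,0,0,0]}' >/dev/null
python3 -m creep '{"slide":[[-0.05,0,0],[-0.05,0,0],[0,0,0]],"twist":[0,0,0]}' >/dev/null; python3 w.py
python3 - <<'E'
from h import *
im,d=manip.camera('scene');im2,d2=manip.camera('top');P=cloud('scene',d)
h=np.radians(76.3);ux=np.array([np.cos(h),np.sin(h)])
for n,P in(('scene',P),('top',cloud('top',d2))):
    r=P[...,:2]-[.43,-.0155];x=r@ux;y=r@[ux[1],-ux[0]];z=P[...,2]
    m=(abs(x)<.09)&(abs(y)<.03)&(z>.053)&(z<.1);print(n,'x',np.percentile(x[m],[.5,99.5]).round(4),'y',np.percentile(y[m],[1,99]).round(4))
    print([np.percentile(z[m&(abs(x-c)<.006)],95).round(4) for c in(-.045,-.02,0,.02,.045)])
a=cv2.resize(im[140:310,170:400],None,fx=2,fy=2);b=cv2.resize(im2[160:260,300:400],None,fx=3.1,fy=3.1)
o=np.zeros((342,780,3),np.uint8);o[:a.shape[0],:a.shape[1]]=a;o[:310,465:775]=b;cv2.imwrite('pics/s6.png',o)
E
```

```text
t 12.2 p [ 0.4268 -0.0338  0.023 ] head 76.3 F [-6.  -4.  22.1] g 0.406 80.3 j7 -0.43
t 12.95 p [ 0.4258 -0.0331  0.0218] head 76.3 F [0.6 0.2 0. ] g 0.652 0.0 j7 -0.43
t 14.32 p [ 0.3772 -0.2304  0.2222] head 76.0 F [0.4 1.3 0. ] g 0.649 0.0 j7 0.23
scene x [-0.0671  0.0632] y [-0.0178  0.0126]
[np.float64(0.0697), np.float64(0.0697), np.float64(0.0703), np.float64(0.0705), np.float64(0.07)]
top x [-0.0685  0.0614] y [-0.0172  0.017 ]
[np.float64(0.0694), np.float64(0.0699), np.float64(0.0699), np.float64(0.07), np.float64(0.0695)]
```

View pics/s6.png

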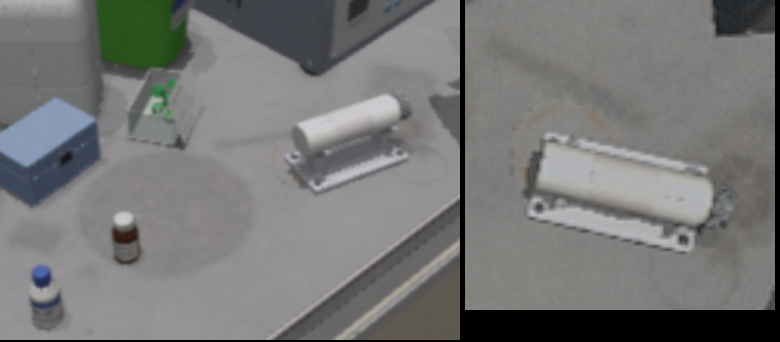

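The bottle lies level in both Vs, its top at z≈0.070 and centred within about 3 mm. The vial (125,238) and dropper (45,298) still stand, and the robot is clear.

```bash
python3 -c "
from workcell import manip;print(manip.hand_in())"
```

```text
the job is handed in; nothing more can be done
None
```

The sample bottle lies level in both V supports, centred to within about 3 mm; the dropper bottle and vial still stand where they were, and the job was handed in at about 14.4 s.

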